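# Load the microscope's gliding stage and set its beam splitter for shared viewing

## Task

Get the plated pins ready for a shared look through the eyepieces and the camera: draw the microscope's gliding stage all the way out, lift every dip basket up and off the drip stand's rail and stand it upright on the stage, and put the gold reference disc from the bench on the stage with them, then push the loaded stage fully home. Set the beam-splitter rod on the side of the microscope's head to its middle click at whatever moment suits you. Hold the baskets lightly, set them down gently, and leave everything else on the bench where it is.

Things in the scene. Friction and masses are not known exactly. Their poses are not given: they have to be found in the camera images.
- scope: blue-grey stereo microscope on a boom stand; fixed, placed and turned differently in each run. Origin: bench, below the optical axis; eyepieces to -x, post at x = 235 mm. The head, 92 (x) by 80 mm (y), reaches from 186 to 317 mm up; above it a camera on a tube (44 mm square, at x = 18 mm, up to 411 mm) and, from x = -70 mm to -x, the eyepieces. The stage's bed (150 mm wide, 22 mm high) runs along y
- stage (a joint): travel of the gliding stage, m: 0 = fully home under the objective, 0.20 = drawn all the way out (towards -y of the microscope). It starts between 0 and 0.07; it moves with about 2 N and stays where it is left
- stage_floor (a point): centre of the upper face of the stage plate, 34 mm above the bench (moves with the stage, axes as the microscope's). The plate is black, 180 mm (x) by 190 mm (y), with a rim 6 mm wide and 10 mm high all round, so that 168 x 178 mm are free inside
- stage_knob (a point): middle of the stage's upright black round knob, 22 mm diameter, from 34 to 70 mm above the bench (the point is at 58 mm), on a tongue at the -y end of the stage; the knob's axis is 46 mm beyond the plate's end
- rod (a joint): travel of the beam-splitter rod, m: 0 = pushed fully in, 0.014 = middle click, 0.028 = pulled fully out (towards +y of the microscope). Starts pushed in. It snaps into the nearest click when let go; leaving a click takes about 7 N, and it will not stay between clicks
- rod_knob (a point): centre of the rod's black barrel knob (moves with it), 18 mm diameter, 26 mm long along y, at 295 mm above the bench on the +y side of the head; pushed in, its near end stands 37 mm off the head's side, with an 8 mm shaft between
- stand: steel drip stand; fixed, placed and turned differently in each run. Origin: middle of its foot (150 x 350 mm) on the bench; front is -x. Two posts at y = +-163 mm, 173 mm high; between them the hanging rail, along y at x = 30 mm, 8 mm thick, 14 mm high, its top 160 mm above the bench, and a lower bar (top at 112 mm) that the stems lean on
- basket_a: dip basket of plated pins, natural white plastic; the four baskets are alike, two or three are present in a run, 100 to 200 g each; a grip of 25 N holds one, over 45 N crushes it. Origin: centre of the underside of its square bowl (60 x 60 mm, 32 mm high, walls 3 mm), z up. A stem on its +x side carries hook and grip (see the other baskets: what is said of one holds for all)
- basket_b: dip basket, as basket_a. Stem: 14 mm wide (y), 8 mm thick, centred at x = 34 mm. Grip: a block centred on x = 34 mm, y = 0, 14 mm (x) by 16 mm (y), from 82 to 124 mm above the origin; take it from above across its 16 mm (fingers either side in y)
- basket_c: dip basket, as basket_a. Hook: behind the stem (+x), 14 mm wide, its underside 72 mm and its top 80 mm above the origin, open downwards, gap 11 mm between stem and lip; the lip is 5 mm thick, its outer face at x = 54 mm, its tip 58 mm up
- basket_d: dip basket, as basket_a. At the start each hangs by its hook on the drip stand's rail, axes as the stand's (nearly upright), bowl towards the stand's front (-x), origin some 88 mm above the bench. To free it raise it 20 mm or more, then bring it forwards
- reference: gold-plated brass reference disc, 72 mm diameter, 14 mm thick, with a centre knob 20 mm in diameter from 20 to 44 mm up (12 mm neck below it); about 380 g. Origin: centre of its underside, z up. It starts on the bench, in front between the microscope and the drip stand
- solvent: bystander: amber bottle, 60 mm diameter, 140 mm high, left front; origin in its underside, as for all these
- jar: bystander: clear jar, 64 mm diameter, 75 mm high, left front
- loupe: bystander: black loupe, 48 mm diameter, 46 mm high, in front of the microscope's stage
- pinbox: bystander: cardboard box, 110 x 80 x 45 mm, right front
- dish: bystander: white dish, 90 mm diameter, 25 mm high, at the back
- driver: bystander: screwdriver, 180 mm long, lying at the left
- flux: bystander: white plastic bottle, 48 mm diameter, 110 mm high, at the back

How it is judged:
By the outcome, as a careful person would: the job done as asked, in the order asked, and still so for the second after the job is handed in, with the robot touching nothing.
Of basket_a, basket_b, basket_c, basket_d only 2 to 3 are there at a start; the rules pass over those that are not, and their reading is None.
At some moment in a run one of reference may be knocked a few centimetres aside while the robot is not near it.
It also fails if it takes over 210 s, if anything falls off the work surface, if the arm or the gripper's body presses on something with over 40 N, if the wrist force passes 120 N, or if a joint passes its speed limit or range.

## Robot

A 6-joint arm with a two-finger parallel gripper is mounted at the origin on the work surface. World frame = base frame: x ahead of the robot, y to its left, z up, the work surface at z = 0. Lengths are in mm, angles in rad, forces in N, time in s.
With the tool pointing down it reaches from about 400 to 925 mm from the base axis. Payload 12.5 kg.
Tool frame: the origin (TCP) lies midway between the tips of the shut fingers; the grasp point (between the pads) lies 19 mm behind it; z points along the fingers, y is the line along which they close (so a half turn about z gives the same grasp; the last joint's range is limited). The gripper opens to 95 mm and grips with 3 to 60 N. Pads are 20 mm wide; open, the fingers measure 119 mm over their backs; the gripper's body (75 mm by 180 mm) begins 59 mm behind the grasp point.
Start: joints at [1.187, 0.491, 1.559, -0, 1.092, -0.106], TCP at [171.383, 601.061, 214.661] pointing down, gripper open.
Joint ranges: [-3.1, 3.1], [-0.84, 2.19], [0.05, 2.79], [-1.13, 4.28], [0.06, 2.93], [-2.69, 2.69]. Speed limits (rad/s): [2.22, 2.22, 2.79, 3.14, 3.14, 3.14].

## Interface

Orientations are given as [roll, pitch, yaw] about the fixed x, y, z axes, in that order (R = Rz(yaw) Ry(pitch) Rx(roll)).
In Python, from cell import state, read_camera, camera_info, env gives the robot as it stands.
- The arm moves only by the tool move_arm, never from a script. Its argument "commands" is a list of rows, each a list of 3 entries, a list of its own where there are three numbers: the shift along the world's x, y, z in cm, then the turn, a rotation vector about the world's x, y, z in degrees, then the opening, from 0 (shut) to 1 (fully open). A call has 1 to 10 rows; each row shifts and turns the commanded pose from where the row before left it; what a row does not reach is not made up. A row lasts 1/10 s, in which the tool goes at most 50 mm and 8.59 degrees, less where a joint would pass 70% of its speed; a pose out of reach is approached as far as the arm can. A call with a gripper value outside its range is refused whole. The fingers move at their own pace and stop on an object; the grip force is fixed at half the most. Time passes only in rows, so rows that do not move let the fingers close. It gives the time, the measured TCP pose, the force, the opening and the grip force at its end, in the units of the state.
- state(): the state, without advancing time (a new reading comes with each control period).
- read_camera(name): name is "scene" or "top" or "wrist"; returns the picture (384x512x3 uint8, blue, green, red); there is no depth.
- camera_info(name): a dict with "K" (3x3 intrinsics, pixels), "cam_to_world" (4x4, takes a point from camera to world coordinates). Camera axes: x right, y down, z forward; pixel columns grow to the right and rows downward; lengths in mm; the calibration is good to about 2 mm. A picture is of the moment at which its call begins: read the wrist's pose just before it. camera_info takes no time and is no camera call; for the wrist camera it gives the pose at the moment of the call.
- env.job_done(): hands the job in; it is judged then, once.
The state is a dict: "t": time; "joints": joint angles; "qvel": joint speeds; "tau": joint torques, N m; "eef_pos": TCP position; "tcp_rot": TCP orientation; "ft_force": force on the tool from outside, world axes, zero at the start; "moment": the same for the moment, N m; "opening": opening from 0.0 (shut) to 1.0 (fully open); "grip_force": force on a finger pad.
Only numpy, scipy, OpenCV 4.12 (cv2) and the standard library are available. Lean on these libraries where they do the work, as an engineer would, in place of code of your own. Each camera call takes 0.05 s, during which the arm holds its last target. There are 200 camera calls.

## Working session

There is one attempt and no reset: what is moved stays moved. The work goes in short steps, Python scripts to look and compute and a tool call to move; the robot and the scene stay as the last step left them, time stands still between calls to the robot, and variables do not carry over. Pictures are saved under pics/ and viewed, at most 14 in all, crops included, and the job is handed in when it is done.

Besides the shell and the picture viewer there is one more tool, called after "Emit:" as a command line: name --argument value ..., lists and objects as JSON in quotes. move_arm: Moves the arm, as the interface text tells. Its arguments: {"type":"object","properties":{"commands":{"type":"array"}},"required":["commands"]}

```bash
ls; mkdir -p pics; cat > h.py <<'E'
import numpy as np, cv2
from cell import state, read_camera, camera_info, env
def info(n):
    c=camera_info(n); return np.array(c["K"]),np.array(c["cam_to_world"])
def plane(n,u,v,z,ci=None):
    K,T=ci or info(n); d=T[:3,:3]@np.linalg.inv(K)@[u,v,1]; o=T[:3,3]
    return o+d*(z-o[2])/d[2]
def proj(n,p,ci=None):
    K,T=ci or info(n); q=K@(T[:3,:3].T@(np.array(p,float)-T[:3,3])); return q[:2]/q[2]
def tri(obs):
    A=np.zeros((3,3));b=np.zeros(3)
    for n,u,v in obs:
        K,T=info(n); d=T[:3,:3]@np.linalg.inv(K)@[u,v,1]; d/=np.linalg.norm(d); M=np.eye(3)-np.outer(d,d); A+=M;b+=M@T[:3,3]
    return np.linalg.solve(A,b)
E
python3 - <<'E'
from h import *
for n in("scene","top"):
    im=read_camera(n); cv2.imwrite(f"pics/{n}0.png",im)
    cv2.imwrite(f"pics/{n}0b.png",cv2.resize(im,(800,600),interpolation=cv2.INTER_CUBIC))
    K,T=info(n); print(n,K.round(0).tolist(),T.round(2).tolist())
E
```

```text
pics
scene [[417.0, 0.0, 254.0], [0.0, 417.0, 193.0], [0.0, 0.0, 1.0]] [[0.52, 0.69, -0.5, 1101.86], [0.85, -0.43, 0.3, -359.27], [-0.0, -0.58, -0.81, 1122.04], [0.0, 0.0, 0.0, 1.0]]
top [[465.0, 0.0, 255.0], [0.0, 465.0, 196.0], [0.0, 0.0, 1.0]] [[0.02, -0.98, 0.21, 229.14], [-1.0, -0.02, 0.0, 8.75], [0.0, -0.21, -0.98, 1573.5], [0.0, 0.0, 0.0, 1.0]]
```

View pics/scene0b.png

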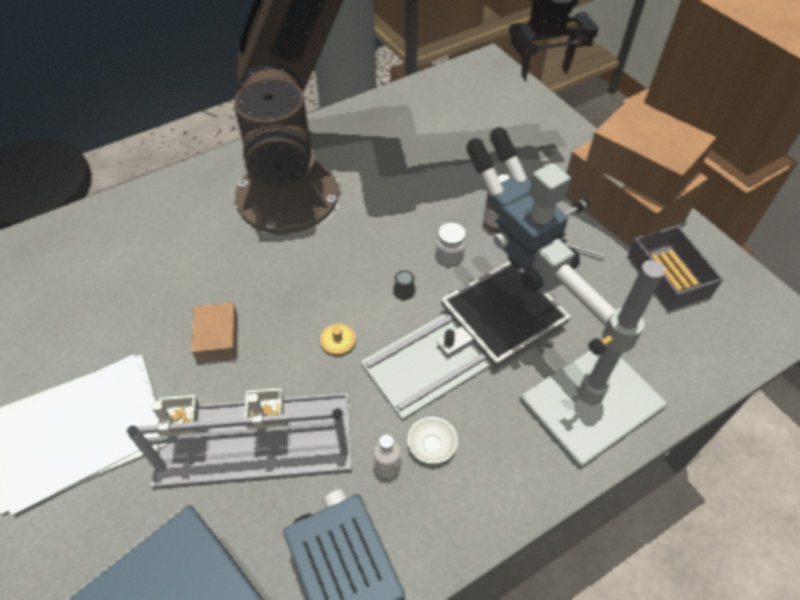

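View pics/top0b.png

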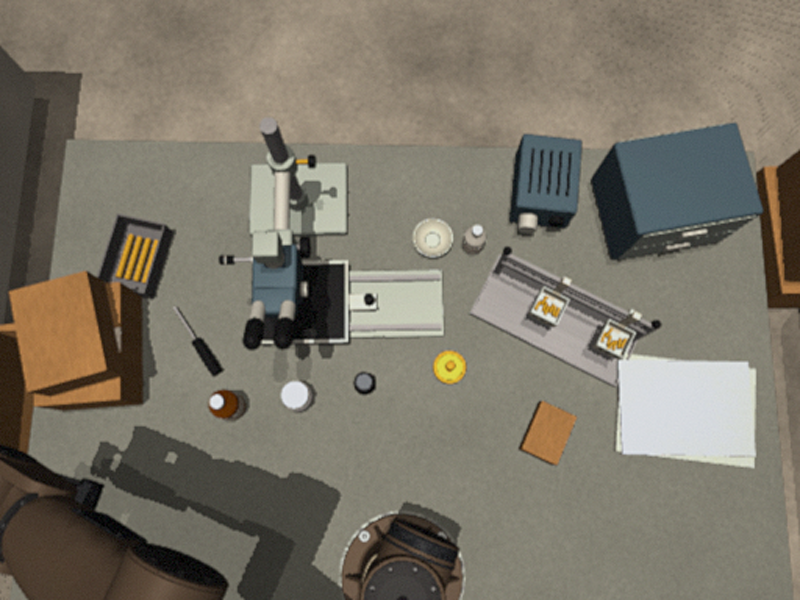

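The top view (800-px scale) shows two baskets (548,306) and (616,340), posts (508,252) and (656,324), disc (450,367), stage knob (369,299), rod knob (226,260) and plate end corners (348,262) and (348,342).

```bash
python3 - <<'E'
from h import *
s=1.5625
P=lambda u,v,z:plane("top",u/s,v/s,z).round(0)
for nm,u,v,z in [("knob",369,299,70),("c1",348,261,44),("c2",348,342,44),("bed1",442,270,22),("bed2",442,335,22),("rod",226,260,295),("postR",508,252,173),("postL",656,324,173),("grip1",567,281,212),("grip2",634,317,212),("bowl1",548,306,120),("bowl2",616,340,120),("disc",450,366,30),("loupe",365,382,46),("flux",476,235,110),("dish",433,238,25),("camtop",272,243,411),("pinbox",548,432,45)]:
    print(nm,P(u,v,z))
f=1.5625
for nm,a,b in [("knob",(369,299),(449,338)),("rod",(226,260),(580,207)),("postR",(508,252),(339,413)),("postL",(656,324),(134,433)),("bowl1",(548,306),(265,410)),("bowl2",(616,340),(181,417))]:
    print(nm,tri([("top",a[0]/s,a[1]/s),("scene",b[0]/f,b[1]/f)]).round(0))
for n in("scene","top"):
    im=cv2.imread(f"pics/{n}0.png"); h=cv2.cvtColor(im,cv2.COLOR_BGR2HSV)
    m=cv2.inRange(h,(20,150,120),(35,255,255)); k,_,st,c=cv2.connectedComponentsWithStats(m)
    for i in range(1,k):
        if st[i,4]>80: print(n,"yellow",c[i].round(1),st[i].tolist(),plane(n,*c[i],20).round(0))
im=cv2.imread("pics/top0.png")
a=cv2.resize(im[155:250,290:430],(800,543),interpolation=cv2.INTER_CUBIC); cv2.imwrite("pics/a.png",a)
E
```

```text
knob [564.  78.  70.]
c1 [654. 127.  44.]
c2 [476. 121.  44.]
bed1 [644. -79.  22.]
bed2 [498. -80.  22.]
rod [582. 330. 295.]
postR [ 643. -202.  173.]
postL [ 502. -490.  173.]
grip1 [ 575. -310.  212.]
grip2 [ 507. -435.  212.]
bowl1 [ 545. -291.  120.]
bowl2 [ 477. -427.  120.]
disc [430. -97.  30.]
loupe [391.  83.  46.]
flux [ 697. -145.  110.]
dish [716. -58.  25.]
camtop [581. 226. 411.]
pinbox [ 294. -300.   45.]
knob [569.  80.  50.]
rod [584. 332. 289.]
postR [ 648. -201.  160.]
postL [ 506. -494.  155.]
bowl1 [ 550. -294.  101.]
bowl2 [ 483. -427.   98.]
top yellow [ 79.6 163.2] [75, 150, 10, 27, 84] [665. 626.  20.]
top yellow [ 84.9 164.6] [80, 152, 11, 27, 84] [661. 607.  20.]
top yellow [ 90.5 165.6] [86, 153, 10, 27, 86] [658. 587.  20.]
top yellow [287.3 234.6] [277, 225, 21, 21, 338] [430. -95.  20.]
```

View pics/a.png

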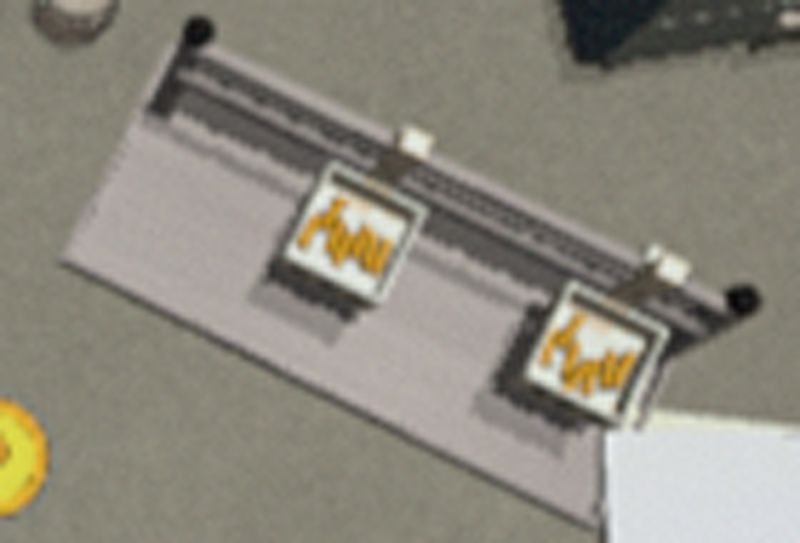

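```bash
python3 - <<'E'
from h import *
s=state(); print(s["eef_pos"],s["tcp_rot"],s["opening"],s["t"])
K,T=info("wrist"); print(K.round(0).tolist(),T.round(2).tolist())
E
```

```text
[171.30077047 600.84339039 214.12579007] [-3.14061551e+00 -9.77371524e-05  2.86379551e+00] 0.999860576161493 0.1
[[325.0, 0.0, 260.0], [0.0, 325.0, 190.0], [0.0, 0.0, 1.0]] [[0.27, 0.93, 0.24, 104.02], [0.96, -0.26, -0.07, 620.39], [-0.0, 0.25, -0.97, 385.16], [0.0, 0.0, 0.0, 1.0]]
```

Emit:
move_arm --commands '[[[0, 0, 5], [0, 0, 0], 1], [[0, 0, 5], [0, 0, 0], 1], [[0, 0, 5], [0, 0, 0], 1], [[5, 0, 5], [0, 0, 0], 1], [[5, 0, 0], [0, 0, 0], 1], [[5, 0, 0], [0, 0, 0], 1], [[5, -2, 0], [0, 0, 0], 0.6], [[5, -2, 0], [0, 0, 0], 0.6], [[5, -2, 0], [0, 0, 0], 0.6], [[0, 0, 0], [0, 0, 0], 0.6]]'

```text
t: 1.1
eef_pos: [451.3, 542.5, 398.3]
tcp_rot: [-3.139, 0.0, 2.858]
ft_force: [-0.2, 0.2, 0.0]
opening: 0.722
grip_force: 0.0
```

Emit:
move_arm --commands '[[[2, -3, 0], [0, 0, -8.2], 0.6], [[2, -3, 0], [0, 0, -8.2], 0.6], [[2, -3, 0], [0, 0, -8.2], 0.6], [[2, -3, 0], [0, 0, -8.2], 0.6], [[2, -3, 0], [0, 0, -8.2], 0.6], [[2, -2, 0], [0, 0, -8.2], 0.6], [[1, -2, 0], [0, 0, -8.2], 0.6], [[0, -1, 0], [0, 0, -8.2], 0.6], [[0, 0, 0], [0, 0, -8.0], 0.6], [[0, 0, 0], [0, 0, 0], 0.6]]'

```text
t: 2.1
eef_pos: [575.9, 345.3, 399.8]
tcp_rot: [-3.141, 0.0, 1.577]
ft_force: [0.7, -1.5, 0.0]
opening: 0.602
grip_force: 0.0
```

```bash
python3 - <<'E'
from h import *
s=state(); ci=info("wrist"); im=read_camera("wrist"); np.savez("w1.npz",K=ci[0],T=ci[1])
print(s["eef_pos"],s["tcp_rot"],s["joints"])
cv2.imwrite("pics/w1.png",im)
print(proj("wrist",(583,331,295),ci))
E
```

```text
[575.86050858 345.25307246 399.79462741] [-3.14119455e+00  1.32990320e-04  1.57679214e+00] [4.41756655e-01 4.55839639e-01 1.13644791e+00 4.74875506e-05
 1.54972214e+00 4.35759860e-01]
[267.68714386 204.23127947]
```

View pics/w1.png

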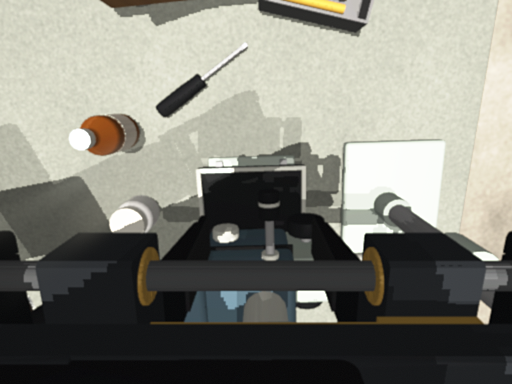

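The wrist view shows the rod knob around (268,198), right where predicted, with the shaft running down to (270,258).

```bash
python3 - <<'E'
from h import *
d=np.load("w1.npz"); ci=(d["K"],d["T"])
for u,v,z in [(268,189,295),(268,198,298),(269,208,295),(269,208,304),(269.5,215,299),(270,250,299),(258,198,295),(279,198,295),(203,170,44),(304,168,44),(343,143,0),(443,141,0)]: print(u,v,plane("wrist",u,v,z,ci).round(1))
im=cv2.imread("pics/w1.png"); print(im[184:262:2,269].mean(1).round(0).tolist()); print(im[198,250:290].mean(1).round(0).tolist())
print(im[225,255:285].mean(1).round(0).tolist());print(im[245,255:285].mean(1).round(0).tolist())
E
```

```text
268 189 [583.1 344.9 295. ]
268 198 [583.1 337.6 298. ]
269 208 [584.2 327.5 295. ]
269 208 [583.9 330.4 304. ]
269.5 215 [584.6 322.3 299. ]
270 250 [585.5 288.9 299. ]
258 198 [574.4 336.7 295. ]
279 198 [592.9 336.8 295. ]
203 170 [482.5 312.2  44. ]
304 168 [648.6 316.7  44. ]
343 143 [721.  353.2   0. ]
443 141 [895.3 358.    0. ]
[18.0, 18.0, 17.0, 13.0, 14.0, 20.0, 18.0, 18.0, 17.0, 13.0, 88.0, 137.0, 61.0, 14.0, 17.0, 19.0, 17.0, 16.0, 29.0, 92.0, 98.0, 97.0, 97.0, 97.0, 98.0, 97.0, 97.0, 97.0, 97.0, 97.0, 95.0, 131.0, 143.0, 142.0, 143.0, 114.0, 142.0, 194.0, 123.0]
[18.0, 19.0, 18.0, 19.0, 18.0, 18.0, 18.0, 17.0, 15.0, 14.0, 16.0, 16.0, 15.0, 17.0, 16.0, 17.0, 17.0, 18.0, 17.0, 18.0, 16.0, 17.0, 17.0, 16.0, 16.0, 15.0, 15.0, 14.0, 15.0, 18.0, 17.0, 19.0, 18.0, 19.0, 19.0, 18.0, 18.0, 18.0, 18.0, 18.0]
[17.0, 18.0, 16.0, 17.0, 17.0, 18.0, 18.0, 17.0, 18.0, 36.0, 68.0, 89.0, 96.0, 96.0, 98.0, 97.0, 96.0, 92.0, 74.0, 36.0, 21.0, 20.0, 22.0, 20.0, 20.0, 21.0, 21.0, 20.0, 19.0, 17.0]
[27.0, 28.0, 28.0, 27.0, 28.0, 29.0, 28.0, 25.0, 24.0, 25.0, 49.0, 83.0, 97.0, 101.0, 103.0, 103.0, 102.0, 106.0, 104.0, 61.0, 25.0, 19.0, 21.0, 21.0, 20.0, 20.0, 20.0, 21.0, 21.0, 20.0]
```

Emit:
move_arm --commands '[[[0.7, -1.5, 0], [0, 0, 0], 0.5], [[0, 0, -4], [0, 0, 0], 0.5], [[0, 0, -4], [0, 0, 0], 0.5], [[0, 0, -3], [0, 0, 0], 0.5], [[0, 0, -1.2], [0, 0, 0], 0.4], [[0, 0, 0], [0, 0, 0], 0], [[0, 0, 0], [0, 0, 0], 0], [[0, 0, 0], [0, 0, 0], 0], [[0, 0, 0], [0, 0, 0], 0], [[0, 0, 0], [0, 0, 0], 0]]'

```text
t: 3.15
eef_pos: [583.3, 330.5, 279.7]
tcp_rot: [3.139, -0.001, 1.58]
ft_force: [-1.4, -0.6, 6.6]
opening: 0.182
grip_force: 30.0
```

Emit:
move_arm --commands '[[[0, 0.4, 0], [0, 0, 0], 0], [[0, 0.4, 0], [0, 0, 0], 0], [[0, 0.4, 0], [0, 0, 0], 0], [[0, 0.2, 0], [0, 0, 0], 0], [[0, 0, 0], [0, 0, 0], 0], [[0, 0, 0], [0, 0, 0], 0], [[0, 0, 0], [0, 0, 0], 0]]'

```text
t: 3.85
eef_pos: [582.7, 344.7, 279.7]
tcp_rot: [3.14, -0.001, 1.58]
ft_force: [-3.3, 0.5, 7.4]
opening: 0.184
grip_force: 30.0
```

Emit:
move_arm --commands '[[[0, 0, 0], [0, 0, 0], 0.4], [[0, 0, 0], [0, 0, 0], 0.4], [[0, 0, 0], [0, 0, 0], 0.4], [[0, 0, 4], [0, 0, 0], 0.5], [[0, 0, 4], [0, 0, 0], 0.5], [[0, 0, 4], [0, 0, 0], 0.5], [[0, 0, 0], [0, 0, 0], 0.5]]'

```text
t: 4.55
eef_pos: [583.8, 344.7, 404.0]
tcp_rot: [3.133, -0.004, 1.579]
ft_force: [0.4, 1.0, 0.6]
opening: 0.502
grip_force: 0.0
```

```bash
python3 - <<'E'
from h import *
s=state(); ci=info("wrist"); im=read_camera("wrist")
print(s["eef_pos"],s["tcp_rot"])
cv2.imwrite("pics/w2.png",im)
u,v=proj("wrist",(583,330,304),ci);print(u,v)
print(im[184:262:2,int(u)].mean(1).round(0).tolist())
for y in(317,331,345): print(y,proj("wrist",(583,y,304),ci))
cv2.imwrite("pics/w2c.png",cv2.resize(im[150:270,190:350],None,fx=4,fy=4))
E
```

```text
[583.84765806 344.70206469 404.00612747] [ 3.13318549 -0.00378823  1.57924557]
257.58468701127737 206.72991052307728
[16.0, 55.0, 142.0, 87.0, 16.0, 18.0, 16.0, 18.0, 17.0, 14.0, 82.0, 98.0, 97.0, 97.0, 97.0, 97.0, 98.0, 97.0, 97.0, 97.0, 96.0, 97.0, 97.0, 97.0, 96.0, 95.0, 94.0, 95.0, 94.0, 94.0, 94.0, 92.0, 114.0, 121.0, 102.0, 155.0, 190.0, 132.0, 38.0]
317 [257.47346825 220.8298795 ]
331 [257.59334655 205.63208151]
345 [257.71618232 190.05934446]
```

View pics/w2c.png

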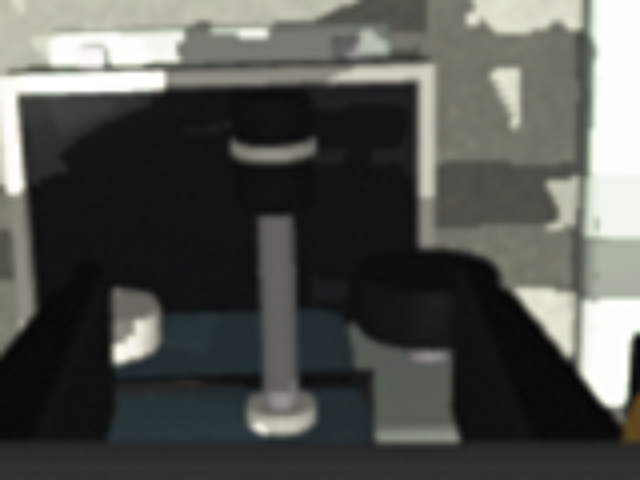

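The rod knob has moved out by about 14 mm, so it is at the middle click. Next I'll lift over the microscope and go to the stage knob.

Emit:
move_arm --commands '[[[0, 0, 4], [0, 0, 0], 0.5], [[0, 0, 4], [0, 0, 0], 0.5], [[0, 0, 0], [0, 0, 0], 0.5], [[-1, -4, 0], [0, 0, 0], 0.5], [[-1, -4, 0], [0, 0, 0], 0.5], [[0, -4, 0], [0, 0, 0], 0.5], [[0, -4, 0], [0, 0, 0], 0.5], [[0, -4, 0], [0, 0, 0], 0.5], [[0, -4, 0], [0, 0, 0], 0.5], [[0, -4, 0], [0, 0, 0], 0.5]]'

```text
t: 5.6
eef_pos: [562.7, 62.7, 476.4]
tcp_rot: [-3.139, 0.0, 1.579]
ft_force: [0.9, -0.5, -1.0]
opening: 0.5
grip_force: 0.0
```

Emit:
move_arm --commands '[[[0, 0, -5], [0, 0, 0], 0.5], [[0, 0, -5], [0, 0, 0], 0.5], [[0, 0, -5], [0, 0, 0], 0.5], [[0, 0, -5], [0, 0, 0], 0.5], [[0, 0, -4], [0, 0, 0], 0.5], [[0, 0, 0], [0, 0, 0], 0.5], [[0, 0, 0], [0, 0, 0], 0.5]]'

```text
t: 6.3
eef_pos: [563.0, 64.3, 238.1]
tcp_rot: [-3.14, -0.0, 1.579]
ft_force: [0.8, 0.5, 1.2]
opening: 0.502
grip_force: 0.0
```

```bash
python3 - <<'E'
from h import *
s=state(); ci=info("wrist"); im=read_camera("wrist")
print(s["eef_pos"],s["tcp_rot"])
cv2.imwrite("pics/w3.png",im)
np.savez("w3.npz",K=ci[0],T=ci[1])
print(proj("wrist",(565,78,70),ci))
E
```

```text
[563.04097141  64.34061273 238.13371282] [-3.14036223e+00 -1.77228874e-05  1.57922988e+00]
[261.88254177 161.1488207 ]
```

View pics/w3.png

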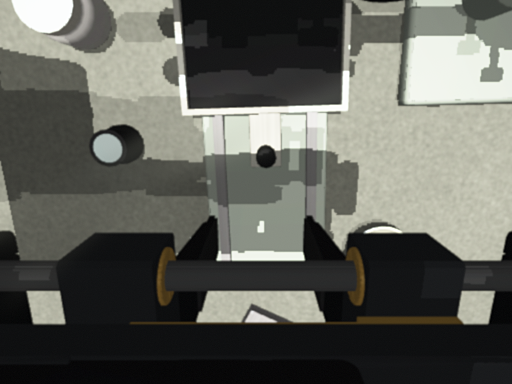

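Stage knob top is at about (265,156); the plate's front edge runs from (182,114) to (348,109).

```bash
python3 - <<'E'
from h import *
d=np.load("w3.npz"); ci=(d["K"],d["T"])
im=cv2.imread("pics/w3.png"); g=im.mean(2); m=np.zeros_like(g,np.uint8); m[135:180,245:290]=g[135:180,245:290]<45
k,_,st,c=cv2.connectedComponentsWithStats(m); i=1+st[1:,4].argmax(); print(st[i],c[i])
x,y,w,h,_=st[i]
print("knob", plane("wrist",x+w/2,y+w/2,70,ci), w)
for p in [(182,114),(348,109)]: print(plane("wrist",*p,44,ci).round(1))
for p in [(212,116),(210,200),(325,112),(326,200)]: print(plane("wrist",*p,22,ci).round(1))
E
```

```text
[257 146  19  22 287] [265.88850174 157.31358885]
knob [569.77418897  84.02492571  70.        ] 19
[477.3 124.9  44. ]
[658.3 131.9  44. ]
[506.8 122.4  22. ]
[501.6  20.8  22. ]
[637.7 128.1  22. ]
[645.3  22.1  22. ]
```

Emit:
move_arm --commands '[[[0.7, 1.9, 0], [0, 0, 1.8], 0.5], [[0, 0, -5], [0, 0, 0], 0.5], [[0, 0, -5], [0, 0, 0], 0.5], [[0, 0, -5], [0, 0, 0], 0.5], [[0, 0, -3], [0, 0, 0], 0.5], [[0, 0, -1.7], [0, 0, 0], 0.5], [[0, 0, 0], [0, 0, 0], 0], [[0, 0, 0], [0, 0, 0], 0], [[0, 0, 0], [0, 0, 0], 0], [[0, 0, 0], [0, 0, 0], 0]]'

```text
t: 7.35
eef_pos: [568.3, 83.3, 42.5]
tcp_rot: [-3.138, 0.0, 1.611]
ft_force: [-6.2, -1.3, 14.0]
opening: 0.226
grip_force: 30.1
```

Emit:
move_arm --commands '[[[0.1, -2, 0], [0, 0, 0], 0], [[0.1, -2, 0], [0, 0, 0], 0], [[0.05, -2, 0], [0, 0, 0], 0], [[0.1, -2, 0], [0, 0, 0], 0], [[0.05, -2, 0], [0, 0, 0], 0], [[0.1, -2, 0], [0, 0, 0], 0], [[0.1, -2, 0], [0, 0, 0], 0], [[0.05, -2, 0], [0, 0, 0], 0], [[0.05, -1.5, 0], [0, 0, 0], 0], [[0, 0, 0], [0, 0, 0], 0]]'

```text
t: 8.35
eef_pos: [574.9, -93.2, 42.6]
tcp_rot: [-3.138, -0.0, 1.61]
ft_force: [-13.7, -3.2, 10.9]
opening: 0.226
grip_force: 30.0
```

Emit:
move_arm --commands '[[[-0.1, -0.3, 0], [0, 0, 0], 0], [[0, -0.3, 0], [0, 0, 0], 0], [[0, 0, 0], [0, 0, 0], 0]]'

```text
t: 8.65
eef_pos: [575.1, -97.9, 42.6]
tcp_rot: [-3.14, 0.0, 1.611]
ft_force: [-8.1, -1.8, 7.4]
opening: 0.228
grip_force: 30.0
```

Emit:
move_arm --commands '[[[-0.05, -0.4, 0], [0, 0, 0], 0], [[0, 0, 0], [0, 0, 0], 0], [[0, 0, 0], [0, 0, 0], 0]]'

```text
t: 8.95
eef_pos: [575.1, -99.7, 42.5]
tcp_rot: [-3.141, -0.002, 1.61]
ft_force: [-2.5, 14.9, 5.6]
opening: 0.229
grip_force: 30.0
```

Emit:
move_arm --commands '[[[0, -0.3, 0], [0, 0, 0], 0], [[0, 0, 0], [0, 0, 0], 0], [[0, 0, 0], [0, 0, 0], 0]]'

```text
t: 9.25
eef_pos: [575.2, -102.4, 42.4]
tcp_rot: [-3.141, -0.002, 1.611]
ft_force: [-1.8, 17.5, 4.3]
opening: 0.223
grip_force: 30.0
```

Emit:
move_arm --commands '[[[0, 0, 0], [0, 0, 0], 0.5], [[0, 0, 0], [0, 0, 0], 0.5], [[0, 0, 5], [0, 0, 0], 0.5], [[0, 0, 5], [0, 0, 0], 0.5], [[-2, 0, 5], [0, 0, 0], 0.5], [[-4, -1, 4], [0, 0, 0], 0.5], [[-4, -1, 0], [0, 0, 0], 0.5], [[-4, -1, 0], [0, 0, 0], 0.5], [[0, 0, 0], [0, 0, 0], 0.5], [[0, 0, 0], [0, 0, 0], 0.5]]'

```text
t: 10.25
eef_pos: [442.2, -134.0, 223.4]
tcp_rot: [3.139, 0.001, 1.609]
ft_force: [0.3, -0.7, 0.3]
opening: 0.501
grip_force: 0.0
```

```bash
cat >> h.py <<'E'
def disc(n):
    ci=info(n); im=read_camera(n); h=cv2.cvtColor(im,cv2.COLOR_BGR2HSV)
    m=cv2.inRange(h,(18,130,80),(38,255,255)); k,_,st,c=cv2.connectedComponentsWithStats(m)
    for i in range(1,k):
        if st[i,4]>150: print(n,"yellow",c[i].round(1),st[i].tolist(),plane(n,*c[i],16,ci).round(1))
    return im,ci
E
python3 - <<'E'
from h import *
s=state(); print(s["eef_pos"])
im,ci=disc("wrist"); cv2.imwrite("pics/w4.png",im); np.savez("w4.npz",K=ci[0],T=ci[1])
im,ci=disc("top"); cv2.imwrite("pics/t4.png",im)
E
```

```text
[ 442.15998411 -133.9735781   223.3628149 ]
wrist yellow [250.7 134.8] [222, 101, 61, 63, 2437] [430.8 -97.   16. ]
wrist yellow [163.4 276.5] [157, 248, 18, 57, 480] [ 324.2 -282.    16. ]
wrist yellow [357.3 276.8] [347, 248, 18, 57, 489] [ 574.3 -273.1   16. ]
wrist yellow [408.  319.9] [357, 317, 105, 6, 525] [ 649.7 -334.6   16. ]
top yellow [ 86.9 165.2] [74, 150, 27, 31, 445] [659.8 601.1  16. ]
```

View pics/w4.png

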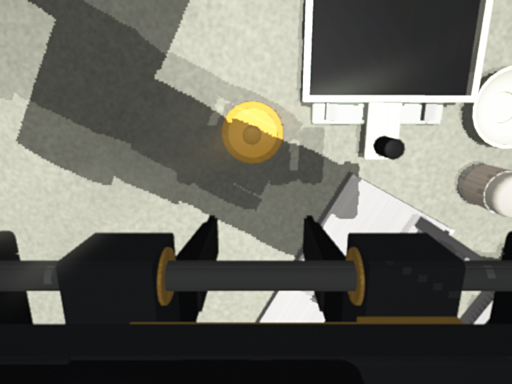

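```bash
python3 - <<'E'
from h import *
d=np.load("w4.npz"); ci=(d["K"],d["T"])
print(plane("wrist",252.5,132.5,14,ci),plane("wrist",252,132,44,ci))
for p in [(304,101),(472,102),(490,0)]: print(plane("wrist",*p,44,ci).round(1))
print(plane("wrist",388,147,70,ci))
E
```

```text
[432.7146008  -94.38395439  14.        ] [432.67674227 -91.44605199  44.        ]
[485.6 -57.5  44. ]
[660.6 -51.6  44. ]
[658.7  43.7  44. ]
[569.12401691 -98.81476102  70.        ]
```

Emit:
move_arm --commands '[[[-0.9, 4.0, -4], [0, 0, 0], 0.5], [[0, 0, -5], [0, 0, 0], 0.5], [[0, 0, -5], [0, 0, 0], 0.5], [[0, 0, -4], [0, 0, 0], 0.5], [[0, 0, -1.5], [0, 0, 0], 0.5], [[0, 0, 0], [0, 0, 0], 0.5]]'

```text
t: 10.95
eef_pos: [434.1, -97.9, 30.0]
tcp_rot: [-3.138, -0.002, 1.611]
ft_force: [0.3, -0.4, -0.0]
opening: 0.498
grip_force: 0.0
```

Emit:
move_arm --commands '[[[-0.1, 0.4, 0], [0, 0, 0], 0.5], [[0, 0, -1.2], [0, 0, 0], 0.5], [[0, 0, 0], [0, 0, 0], 0], [[0, 0, 0], [0, 0, 0], 0], [[0, 0, 0], [0, 0, 0], 0], [[0, 0, 0], [0, 0, 0], 0]]'

```text
t: 11.55
eef_pos: [433.3, -94.4, 21.0]
tcp_rot: [3.141, 0.0, 1.611]
ft_force: [-3.7, -0.8, 1.8]
opening: 0.219
grip_force: 1.7
```

Emit:
move_arm --commands '[[[0, 0, 0], [0, 0, 0], 0], [[0, 0, 0], [0, 0, 0], 0], [[0, 0, 3], [0, 0, 0], 0], [[0, 0, 3], [0, 0, 0], 0], [[0, 0, 3], [0, 0, 0], 0], [[0, 0, 0], [0, 0, 0], 0]]'

```text
t: 12.15
eef_pos: [434.5, -94.8, 113.1]
tcp_rot: [3.137, 0.002, 1.611]
ft_force: [-0.0, -0.3, -3.5]
opening: 0.201
grip_force: 30.0
```

Emit:
move_arm --commands '[[[3, 2.5, 0], [0, 0, 0], 0], [[3, 2.5, 0], [0, 0, 0], 0], [[3, 2.5, 0], [0, 0, 0], 0], [[3, 2.5, 0], [0, 0, 0], 0], [[3, 2.5, 0], [0, 0, 0], 0], [[2.8, 1.3, 0], [0, 0, 0], 0], [[0, 0, 0], [0, 0, 0], 0], [[0, 0, 0], [0, 0, 0], 0]]'

```text
t: 12.95
eef_pos: [610.5, 43.9, 108.4]
tcp_rot: [-3.139, -0.0, 1.611]
ft_force: [0.2, -0.5, -4.7]
opening: 0.207
grip_force: 30.0
```

Emit:
move_arm --commands '[[[0.1, 0, -2], [0, 0, 0], 0], [[0, 0, -2], [0, 0, 0], 0], [[0, 0, -0.8], [0, 0, 0], 0], [[0, 0, -0.3], [0, 0, 0], 0], [[0, 0, 0], [0, 0, 0], 0]]'

```text
t: 13.45
eef_pos: [612.0, 43.3, 59.3]
tcp_rot: [-3.141, -0.0, 1.61]
ft_force: [0.4, 0.2, -3.1]
opening: 0.203
grip_force: 30.0
```

Emit:
move_arm --commands '[[[0, 0, -0.3], [0, 0, 0], 0], [[0, 0, -0.1], [0, 0, 0], 0], [[0, 0, 0], [0, 0, 0], 0]]'

```text
t: 13.75
eef_pos: [612.3, 43.5, 55.6]
tcp_rot: [3.141, 0.0, 1.611]
ft_force: [0.3, 0.1, -4.3]
opening: 0.204
grip_force: 30.0
```

Emit:
move_arm --commands '[[[0, 0, -0.2], [0, 0, 0], 0], [[0, 0, 0], [0, 0, 0], 0]]'

```text
t: 13.95
eef_pos: [612.5, 43.6, 54.9]
tcp_rot: [3.14, 0.0, 1.611]
ft_force: [-3.7, -1.3, 10.7]
opening: 0.202
grip_force: 30.0
```

Emit:
move_arm --commands '[[[0, 0, 0], [0, 0, 0], 0.4], [[0, 0, 0], [0, 0, 0], 0.4], [[0, 0, 0], [0, 0, 0], 0.4], [[0, 0, 5], [0, 0, 0], 0.5], [[0, 0, 5], [0, 0, 0], 0.5], [[0, 0, 5], [0, 0, 0], 0.5], [[0, 0, 5], [0, 0, 0], 0.5], [[0, 0, 5], [0, 0, 0], 0.5], [[0, -2, 0], [0, 0, 7.7], 0.5], [[0, -4, 0], [0, 0, 7.7], 0.5]]'

```text
t: 14.95
eef_pos: [612.5, -15.3, 305.2]
tcp_rot: [3.138, 0.001, 1.888]
ft_force: [0.8, -0.7, 0.1]
opening: 0.501
grip_force: 0.0
```

Emit:
move_arm --commands '[[[0, -5, 0], [0, 0, 7.7], 0.5], [[0, -5, 0], [0, 0, 7.7], 0.5], [[0, -5, 0], [0, 0, 7.7], 0.5], [[0, -5, 0], [0, 0, 7.7], 0.5], [[0, -4, 0], [0, 0, 7.7], 0.5], [[0, -4, 0], [0, 0, 7.6], 0.5], [[0, -3, 0], [0, 0, 0], 0.5], [[0, 0, 0], [0, 0, 0], 0.5], [[0, 0, 0], [0, 0, 0], 0.5]]'

```text
t: 15.85
eef_pos: [612.1, -326.6, 302.9]
tcp_rot: [3.141, -0.001, 2.683]
ft_force: [0.4, 0.2, 1.0]
opening: 0.504
grip_force: 0.0
```

```bash
python3 - <<'E'
from h import *
s=state(); print(s["eef_pos"],s["tcp_rot"],s["joints"].round(2))
ci=info("wrist"); im=read_camera("wrist"); cv2.imwrite("pics/w5.png",im); np.savez("w5.npz",K=ci[0],T=ci[1])
for p in [(575,-310,212),(507,-435,212)]: print(proj("wrist",p,ci))
im,_=disc("top"); cv2.imwrite("pics/t5.png",im)
E
```

```text
[ 612.08314093 -326.6300434   302.85315429] [ 3.14117678e+00 -6.70714513e-04  2.68264573e+00] [-0.59  0.53  1.25  0.    1.36 -1.7 ]
[257.9073555  143.31807536]
[ 79.46996112 136.08603807]
top yellow [ 87.  165.1] [74, 150, 27, 31, 448] [660.3 600.8  16. ]
top yellow [247.2 178.9] [237, 169, 22, 21, 370] [621.2  43.6  16. ]
```

View pics/w5.png

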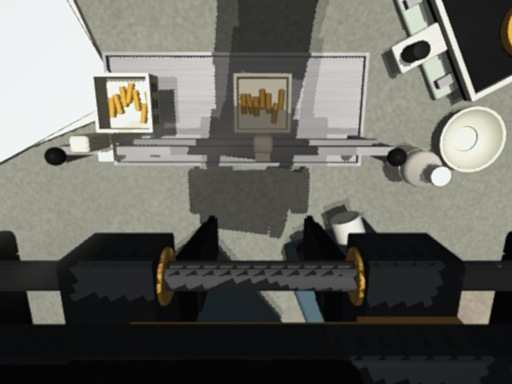

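Posts are at (56,156) and (397,156), so the gripper is square to the stand. Grip tops are at about (263,140) and (80,143).

```bash
python3 - <<'E'
from h import *
d=np.load("w5.npz"); ci=(d["K"],d["T"])
a,b=plane("wrist",56,156,173,ci),plane("wrist",397,156,173,ci); print(a,b,np.linalg.norm(a-b),np.degrees(np.arctan2(*(b-a)[:2])))
im=cv2.imread("pics/w5.png")
cv2.imwrite("pics/w5c.png",cv2.resize(im[110:190,40:300],None,fx=3,fy=3,interpolation=cv2.INTER_CUBIC))
for p in [(263,142),(80,143)]: print(plane("wrist",*p,212,ci))
E
```

```text
[ 506.37416275 -485.72672206  173.        ] [ 646.56412685 -201.27462821  173.        ] 317.12177429384207 26.236018227100118
[ 575.86044073 -305.8748648   212.        ]
[ 511.77222904 -437.72972786  212.        ]
```

View pics/w5c.png

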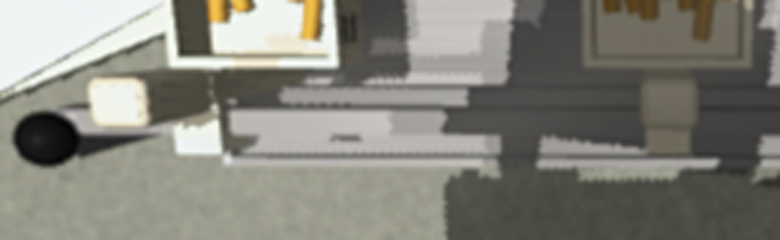

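Emit:
move_arm --commands '[[[-3.5, 1.9, 0], [0, 0, 0], 0.5], [[0, 0, -4], [0, 0, 0], 0.5], [[0, 0, -4], [0, 0, 0], 0.5], [[0, 0, -3], [0, 0, 0], 0.45], [[0, 0, -2], [0, 0, 0], 0.4], [[0, 0, 0], [0, 0, 0], 0.4]]'

```text
t: 16.55
eef_pos: [576.6, -305.5, 171.0]
tcp_rot: [3.141, -0.004, 2.685]
ft_force: [0.2, -0.6, 0.2]
opening: 0.405
grip_force: 0.0
```

```bash
python3 - <<'E'
from h import *
s=state(); print(s["eef_pos"],s["tcp_rot"],s["opening"])
ci=info("wrist"); im=read_camera("wrist"); cv2.imwrite("pics/w6.png",im)
print(proj("wrist",(577,-307.5,212),ci))
E
```

```text
[ 576.64801885 -305.53264103  171.03943482] [ 3.14085283 -0.00428354  2.68542898] 0.4051164123376657
[255.9428792  271.53681559]
```

View pics/w6.png

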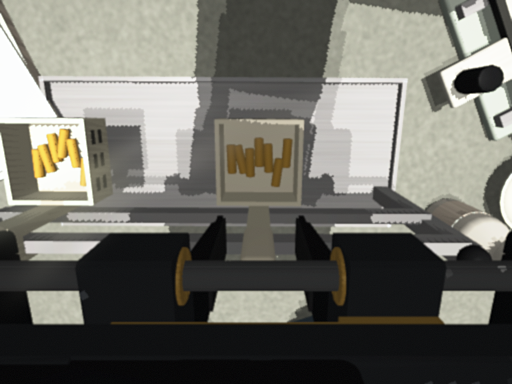

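The stem (u≈258) sits midway between the fingers (212 and 308), so I'll close.

Emit:
move_arm --commands '[[[0, 0, 0], [0, 0, 0], 0], [[0, 0, 0], [0, 0, 0], 0], [[0, 0, 0], [0, 0, 0], 0], [[0, 0, 0], [0, 0, 0], 0], [[0, 0, 0], [0, 0, 0], 0]]'

```text
t: 17.1
eef_pos: [577.5, -307.5, 174.3]
tcp_rot: [3.142, 0.001, 2.684]
ft_force: [-0.7, 1.1, 6.2]
opening: 0.163
grip_force: 30.0
```

Emit:
move_arm --commands '[[[0, 0, 1], [0, 0, 0], 0], [[0, 0, 1], [0, 0, 0], 0], [[0, 0, 1.5], [0, 0, 0], 0], [[0, 0, 2], [0, 0, 0], 0], [[0, 0, 0], [0, 0, 0], 0]]'

```text
t: 17.6
eef_pos: [577.8, -307.9, 231.4]
tcp_rot: [-3.141, 0.004, 2.684]
ft_force: [0.5, -0.1, -1.5]
opening: 0.166
grip_force: 30.0
```

Emit:
move_arm --commands '[[[-2, 1, 0], [0, 0, 0], 0], [[-2, 2, 0], [0, 0, 0], 0], [[0, 4, 0], [0, 0, 5.7], 0], [[0, 4, 0], [0, 0, 5.7], 0], [[0, 5, 0], [0, 0, 5.7], 0], [[0, 5, 0], [0, 0, 5.7], 0], [[0.5, 5, 0], [0, 0, 5.6], 0], [[0.5, 5, 0], [0, 0, 0], 0], [[0.5, 4, 0], [0, 0, 0], 0], [[0, 2, 0], [0, 0, 0], 0]]'

```text
t: 18.6
eef_pos: [551.9, 65.1, 227.9]
tcp_rot: [3.141, -0.001, -3.101]
ft_force: [0.8, -0.5, -2.5]
opening: 0.168
grip_force: 30.0
```

Emit:
move_arm --commands '[[[0, 1, 0], [0, 0, 0], 0], [[0, 0, 0], [0, 0, 0], 0], [[0, 0, 0], [0, 0, 0], 0]]'

```text
t: 18.9
eef_pos: [552.1, 71.2, 228.1]
tcp_rot: [-3.141, -0.0, -3.104]
ft_force: [-0.1, -0.9, -2.4]
opening: 0.171
grip_force: 30.0
```

Emit:
move_arm --commands '[[[0.2, 1.3, 0], [0, 0, 0], 0], [[0, 0, -3], [0, 0, 0], 0], [[0, 0, -3], [0, 0, 0], 0], [[0, 0, -3], [0, 0, 0], 0], [[0, 0, -0.5], [0, 0, 0], 0], [[0, 0, 0], [0, 0, 0], 0]]'

```text
t: 19.5
eef_pos: [554.3, 84.9, 133.1]
tcp_rot: [3.141, -0.001, -3.104]
ft_force: [-0.1, -0.0, -0.6]
opening: 0.168
grip_force: 30.0
```

```bash
python3 - <<'E'
from h import *
s=state(); print(s["eef_pos"],s["tcp_rot"],s["opening"])
ci=info("wrist"); im=read_camera("wrist"); cv2.imwrite("pics/w7.png",im); np.savez("w7.npz",K=ci[0],T=ci[1])
E
```

```text
[554.27652681  84.8663125  133.11144516] [ 3.14146489e+00 -1.34295707e-03 -3.10426098e+00] 0.16833022635314035
```

View pics/w7.png

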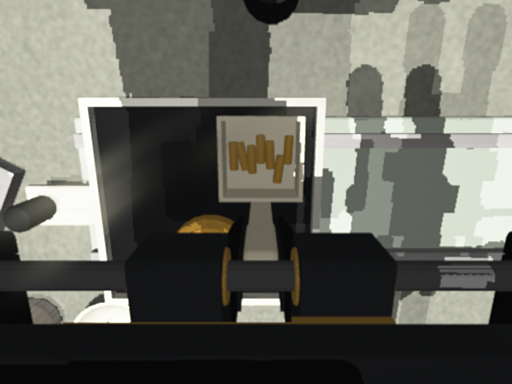

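The basket hangs square inside the rim, with the disc clear of it. Lowering gently.

Emit:
move_arm --commands '[[[0, 0, -0.5], [0, 0, 0], 0], [[0, 0, -0.4], [0, 0, 0], 0], [[0, 0, -0.1], [0, 0, 0], 0], [[0, 0, 0], [0, 0, 0], 0]]'

```text
t: 19.95
eef_pos: [554.3, 85.1, 123.5]
tcp_rot: [3.142, 0.0, -3.103]
ft_force: [-0.4, -0.4, -2.3]
opening: 0.17
grip_force: 30.0
```

Emit:
move_arm --commands '[[[0, 0, -0.15], [0, 0, 0], 0], [[0, 0, 0], [0, 0, 0], 0]]'

```text
t: 20.15
eef_pos: [554.2, 85.1, 121.8]
tcp_rot: [3.142, -0.0, -3.103]
ft_force: [-0.2, 0.2, -1.9]
opening: 0.169
grip_force: 30.0
```

Emit:
move_arm --commands '[[[0, 0, -0.1], [0, 0, 0], 0], [[0, 0, 0], [0, 0, 0], 0]]'

```text
t: 20.35
eef_pos: [554.5, 85.1, 121.2]
tcp_rot: [3.141, 0.001, -3.103]
ft_force: [-0.5, -0.9, 2.7]
opening: 0.165
grip_force: 30.0
```

Emit:
move_arm --commands '[[[0, 0, -0.1], [0, 0, 0], 0], [[0, 0, 0], [0, 0, 0], 0]]'

```text
t: 20.55
eef_pos: [555.2, 85.1, 120.8]
tcp_rot: [3.141, 0.003, -3.104]
ft_force: [0.9, 0.8, 7.2]
opening: 0.166
grip_force: 30.0
```

Emit:
move_arm --commands '[[[0, 0, 0], [0, 0, 0], 0.4], [[0, 0, 0], [0, 0, 0], 0.4], [[0, 0, 0], [0, 0, 0], 0.4], [[0, 0, 4], [0, 0, 0], 0.4], [[0, 0, 5], [0, 0, 0], 0.4], [[0, 0, 5], [0, 0, 0], 0.4], [[0, -2, 5], [0, 0, 0], 0.4], [[0, -5, 0], [0, 0, -5.7], 0.4], [[0, -5, 0], [0, 0, -5.7], 0.4], [[0, -5, 0], [0, 0, -5.7], 0.4]]'

```text
t: 21.55
eef_pos: [553.8, -85.0, 306.6]
tcp_rot: [3.141, 0.001, 2.878]
ft_force: [1.5, 0.6, -0.3]
opening: 0.399
grip_force: 0.0
```

Emit:
move_arm --commands '[[[0, -5, 0], [0, 0, -5.7], 0.4], [[0, -5, 0], [0, 0, -5.6], 0.4], [[0, -5, 0], [0, 0, 0], 0.4], [[0, -5, 0], [0, 0, 0], 0.4], [[-1, -5, 0], [0, 0, 0], 0.4], [[-1, -5, 0], [0, 0, 0], 0.4], [[-1, -4, 0], [0, 0, 0], 0.4], [[0, -2, 0], [0, 0, 0], 0.4], [[0, 0, 0], [0, 0, 0], 0.4], [[0, 0, 0], [0, 0, 0], 0.4]]'

```text
t: 22.55
eef_pos: [524.4, -441.3, 305.7]
tcp_rot: [3.141, -0.001, 2.683]
ft_force: [-0.0, -0.4, 0.1]
opening: 0.405
grip_force: 0.0
```

Emit:
move_arm --commands '[[[-1.2, 0.3, 0], [0, 0, 0], 0.4], [[0, 0, -4], [0, 0, 0], 0.4], [[0, 0, -4], [0, 0, 0], 0.4], [[0, 0, -3], [0, 0, 0], 0.4], [[0, 0, 0], [0, 0, 0], 0.4]]'

```text
t: 23.05
eef_pos: [511.9, -435.9, 192.6]
tcp_rot: [3.139, -0.006, 2.685]
ft_force: [0.6, 0.3, -0.7]
opening: 0.402
grip_force: 0.0
```

```bash
python3 - <<'E'
from h import *
s=state(); print(s["eef_pos"],s["tcp_rot"],s["opening"])
ci=info("wrist"); im=read_camera("wrist"); cv2.imwrite("pics/w8.png",im)
E
```

```text
[ 511.94604737 -435.9348175   192.62021837] [ 3.13902901 -0.00638755  2.68549537] 0.4024461145355383
```

View pics/w8.png

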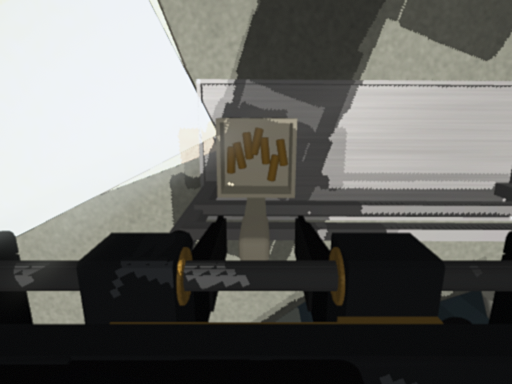

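Stem at u≈255, near the middle of the fingers. Lowering 2 cm and gripping.

Emit:
move_arm --commands '[[[0, 0, -2], [0, 0, 0], 0.4], [[0, 0, 0], [0, 0, 0], 0.3], [[0, 0, 0], [0, 0, 0], 0], [[0, 0, 0], [0, 0, 0], 0], [[0, 0, 0], [0, 0, 0], 0], [[0, 0, 0], [0, 0, 0], 0]]'

```text
t: 23.7
eef_pos: [513.0, -438.9, 177.9]
tcp_rot: [-3.141, 0.002, 2.684]
ft_force: [-0.6, 1.1, 7.1]
opening: 0.164
grip_force: 30.0
```

Emit:
move_arm --commands '[[[0, 0, 1], [0, 0, 0], 0], [[0, 0, 1], [0, 0, 0], 0], [[0, 0, 1.5], [0, 0, 0], 0], [[0, 0, 2], [0, 0, 0], 0], [[0, 0, 0], [0, 0, 0], 0]]'

```text
t: 24.2
eef_pos: [513.1, -439.2, 234.6]
tcp_rot: [-3.14, 0.004, 2.684]
ft_force: [0.2, 0.3, -0.1]
opening: 0.168
grip_force: 30.0
```

Emit:
move_arm --commands '[[[-2, 1, 0], [0, 0, 0], 0], [[-1, 2, 0], [0, 0, 0], 0], [[0, 4, 0], [0, 0, 5.7], 0], [[0.5, 4, 0], [0, 0, 5.7], 0], [[1, 5, 0], [0, 0, 5.7], 0], [[1, 5, 0], [0, 0, 5.7], 0], [[1, 5, 0], [0, 0, 5.6], 0], [[1, 5, 0], [0, 0, 0], 0], [[1, 4, 0], [0, 0, 0], 0], [[1, 3, 0], [0, 0, 0], 0]]'

```text
t: 25.2
eef_pos: [546.5, -59.9, 231.0]
tcp_rot: [3.141, -0.001, -3.102]
ft_force: [0.8, -0.9, -0.4]
opening: 0.167
grip_force: 30.0
```

Emit:
move_arm --commands '[[[0.5, 2, 0], [0, 0, 0], 0], [[0, 1, 0], [0, 0, 0], 0], [[0, 0, 0], [0, 0, 0], 0], [[0, 0, 0], [0, 0, 0], 0]]'

```text
t: 25.6
eef_pos: [551.5, -33.1, 231.1]
tcp_rot: [-3.142, -0.0, -3.104]
ft_force: [0.1, -0.2, -1.4]
opening: 0.167
grip_force: 30.0
```

Next: shift +0.6 cm in x and +3 cm in y, then lower to about 134 mm.

Emit:
move_arm --commands '[[[0.6, 2, 0], [0, 0, 0], 0], [[0, 1, 0], [0, 0, 0], 0], [[0, 0, 0], [0, 0, 0], 0], [[0, 0, -3], [0, 0, 0], 0], [[0, 0, -3], [0, 0, 0], 0], [[0, 0, -3], [0, 0, 0], 0], [[0, 0, -0.5], [0, 0, 0], 0], [[0, 0, 0], [0, 0, 0], 0]]'

```text
t: 26.4
eef_pos: [557.6, -3.0, 136.1]
tcp_rot: [3.141, -0.001, -3.104]
ft_force: [-0.8, -0.5, -1.3]
opening: 0.167
grip_force: 30.0
```

```bash
python3 - <<'E'
from h import *
s=state(); print(s["eef_pos"],s["tcp_rot"],s["opening"])
ci=info("wrist"); im=read_camera("wrist"); cv2.imwrite("pics/w9.png",im)
E
```

```text
[557.62025342  -3.04096036 136.07847772] [ 3.14138302e+00 -1.44236025e-03 -3.10387834e+00] 0.16650769532534246
```

View pics/w9.png

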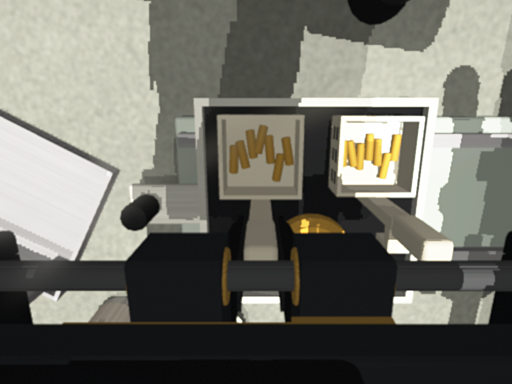

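Both baskets are clear of each other, the rim and the disc. Lowering the second.

Emit:
move_arm --commands '[[[0, 0, -0.5], [0, 0, 0], 0], [[0, 0, -0.3], [0, 0, 0], 0], [[0, 0, -0.1], [0, 0, 0], 0], [[0, 0, 0], [0, 0, 0], 0]]'

```text
t: 26.85
eef_pos: [557.9, -2.4, 127.5]
tcp_rot: [3.142, 0.0, -3.103]
ft_force: [-0.8, 0.5, -1.5]
opening: 0.16
grip_force: 30.0
```

Emit:
move_arm --commands '[[[0, 0, -0.1], [0, 0, 0], 0], [[0, 0, 0], [0, 0, 0], 0]]'

```text
t: 27.05
eef_pos: [557.9, -2.4, 126.3]
tcp_rot: [3.142, 0.0, -3.103]
ft_force: [-0.3, 0.3, -1.2]
opening: 0.167
grip_force: 30.0
```

Emit:
move_arm --commands '[[[0, 0, -0.1], [0, 0, 0], 0], [[0, 0, 0], [0, 0, 0], 0]]'

```text
t: 27.25
eef_pos: [557.8, -2.4, 125.2]
tcp_rot: [3.142, -0.0, -3.103]
ft_force: [0.6, 0.4, -0.9]
opening: 0.166
grip_force: 30.0
```

Emit:
move_arm --commands '[[[0, 0, -0.1], [0, 0, 0], 0], [[0, 0, 0], [0, 0, 0], 0]]'

```text
t: 27.45
eef_pos: [558.1, -2.5, 124.6]
tcp_rot: [-3.142, 0.001, -3.103]
ft_force: [0.7, -0.2, 4.1]
opening: 0.168
grip_force: 30.0
```

Emit:
move_arm --commands '[[[0, 0, -0.05], [0, 0, 0], 0], [[0, 0, 0], [0, 0, 0], 0]]'

```text
t: 27.65
eef_pos: [558.5, -2.5, 124.5]
tcp_rot: [-3.141, 0.002, -3.104]
ft_force: [1.5, -0.1, 7.5]
opening: 0.166
grip_force: 30.0
```

Emit:
move_arm --commands '[[[0, 0, 0], [0, 0, 0], 0.4], [[0, 0, 0], [0, 0, 0], 0.4], [[0, 0, 0], [0, 0, 0], 0.4], [[0, 0, 4], [0, 0, 0], 0.4], [[0, 0, 5], [0, 0, 0], 0.4], [[0, 0, 5], [0, 0, 0], 0.2], [[0, 0, 2], [0, 0, -8.2], 0], [[0, 0, 0], [0, 0, -8.2], 0], [[0, -2, 0], [0, 0, -8.2], 0], [[0, -3, 0], [0, 0, -8.2], 0]]'

```text
t: 28.65
eef_pos: [557.7, -52.0, 283.9]
tcp_rot: [3.141, 0.0, 2.603]
ft_force: [0.7, -1.1, -0.4]
opening: 0.041
grip_force: 0.0
```

Emit:
move_arm --commands '[[[0, -4, 0], [0, 0, -8.2], 0], [[0, -2, 0], [0, 0, -8.2], 0], [[0.5, -1, 0], [0, 0, -8.2], 0], [[0.5, -1, 0], [0, 0, -8.2], 0], [[0.5, 0, 0], [0, 0, -8.2], 0], [[0, 0, 0], [0, 0, -8.2], 0], [[0, 0, 0], [0, 0, -8.0], 0], [[0, 0, 0], [0, 0, 0], 0], [[0, 0, 0], [0, 0, 0], 0]]'

```text
t: 29.55
eef_pos: [572.7, -132.4, 283.6]
tcp_rot: [-3.141, -0.0, 1.613]
ft_force: [-0.4, 0.0, -0.1]
opening: 0.01
grip_force: 0.0
```

Emit:
move_arm --commands '[[[0.2, 0, -4], [0, 0, 0], 0], [[0, 0, -5], [0, 0, 0], 0], [[0, 0, -5], [0, 0, 0], 0], [[0, 0, -5], [0, 0, 0], 0], [[0, 0, -3], [0, 0, 0], 0], [[0, 0, -1.5], [0, 0, 0], 0], [[0, 0, 0], [0, 0, 0], 0], [[0, 0, 0], [0, 0, 0], 0]]'

```text
t: 30.35
eef_pos: [575.1, -132.5, 49.2]
tcp_rot: [3.141, 0.0, 1.611]
ft_force: [0.3, -0.6, 0.2]
opening: 0.004
grip_force: 0.0
```

Emit:
move_arm --commands '[[[0, 0.6, 0], [0, 0, 0], 0], [[0, 0.2, 0], [0, 0, 0], 0], [[0, 0.2, 0], [0, 0, 0], 0], [[0, 0.2, 0], [0, 0, 0], 0], [[0, 0.2, 0], [0, 0, 0], 0], [[0, 0.2, 0], [0, 0, 0], 0], [[0, 0.3, 0], [0, 0, 0], 0], [[0, 0.4, 0], [0, 0, 0], 0], [[0, 0.5, 0], [0, 0, 0], 0], [[0, 0.5, 0], [0, 0, 0], 0]]'

```text
t: 31.35
eef_pos: [574.6, -99.0, 48.7]
tcp_rot: [-3.141, -0.0, 1.609]
ft_force: [-0.6, -2.8, 2.4]
opening: 0.005
grip_force: 1.1
```

Emit:
move_arm --commands '[[[0, 0.5, 0], [0, 0, 0], 0], [[-0.1, 0.6, 0], [0, 0, 0], 0], [[0, 0.6, 0], [0, 0, 0], 0], [[0, 0.6, 0], [0, 0, 0], 0], [[0, 0.6, 0], [0, 0, 0], 0], [[-0.1, 0.6, 0], [0, 0, 0], 0], [[0, 0.6, 0], [0, 0, 0], 0], [[0, 0.6, 0], [0, 0, 0], 0], [[-0.1, 0.6, 0], [0, 0, 0], 0], [[0, 0.6, 0], [0, 0, 0], 0]]'

```text
t: 32.35
eef_pos: [571.9, -40.0, 48.8]
tcp_rot: [3.141, 0.0, 1.609]
ft_force: [0.8, -2.3, 0.8]
opening: 0.002
grip_force: 1.3
```

Emit:
move_arm --commands '[[[0, 0.6, 0], [0, 0, 0], 0], [[0, 0.6, 0], [0, 0, 0], 0], [[0, 0.6, 0], [0, 0, 0], 0], [[-0.1, 0.6, 0], [0, 0, 0], 0], [[0, 0.6, 0], [0, 0, 0], 0], [[0, 0.6, 0], [0, 0, 0], 0], [[0, 0.6, 0], [0, 0, 0], 0], [[-0.1, 0.6, 0], [0, 0, 0], 0], [[0, 0.6, 0], [0, 0, 0], 0], [[0, 0.6, 0], [0, 0, 0], 0]]'

```text
t: 33.35
eef_pos: [569.7, 20.1, 48.8]
tcp_rot: [-3.141, -0.0, 1.609]
ft_force: [-0.6, -2.3, 0.1]
opening: 0.005
grip_force: 1.2
```

Emit:
move_arm --commands '[[[0, 0.6, 0], [0, 0, 0], 0], [[0, 0.6, 0], [0, 0, 0], 0], [[0, 0.6, 0], [0, 0, 0], 0], [[-0.1, 0.6, 0], [0, 0, 0], 0], [[0, 0.6, 0], [0, 0, 0], 0], [[0, 0.5, 0], [0, 0, 0], 0], [[0, 0.4, 0], [0, 0, 0], 0], [[0, 0.3, 0], [0, 0, 0], 0], [[0, 0.2, 0], [0, 0, 0], 0], [[0, 0.2, 0], [0, 0, 0], 0]]'

```text
t: 34.35
eef_pos: [568.7, 65.6, 48.7]
tcp_rot: [-3.141, 0.0, 1.609]
ft_force: [-0.6, -2.2, 0.0]
opening: 0.006
grip_force: 1.0
```

Emit:
move_arm --commands '[[[0, 0.2, 0], [0, 0, 0], 0], [[0, 0.2, 0], [0, 0, 0], 0], [[0, 0.2, 0], [0, 0, 0], 0], [[0, 0.2, 0], [0, 0, 0], 0], [[0, 0.2, 0], [0, 0, 0], 0], [[0, 0, 0], [0, 0, 0], 0]]'

```text
t: 34.95
eef_pos: [569.0, 75.9, 48.8]
tcp_rot: [3.141, -0.0, 1.609]
ft_force: [-0.3, 0.2, -0.1]
opening: 0.001
grip_force: 0.0
```

Emit:
move_arm --commands '[[[0, 0.2, 0], [0, 0, 0], 0], [[0, 0.2, 0], [0, 0, 0], 0], [[0, 0, 0], [0, 0, 0], 0]]'

```text
t: 35.25
eef_pos: [569.1, 77.2, 48.9]
tcp_rot: [3.142, 0.003, 1.61]
ft_force: [-0.7, -22.0, 1.4]
opening: 0.005
grip_force: 11.0
```

The force rose to 22 N at y≈77 mm, so the end stop is reached. Backing away to check.

Emit:
move_arm --commands '[[[0, -1, 0], [0, 0, 0], 0], [[0, -3, 0], [0, 0, 0], 0], [[0, -4, 0], [0, 0, 0], 0], [[0, -4, 2], [0, 0, 0], 0], [[0, 0, 5], [0, 0, 0], 0], [[0, 0, 5], [0, 0, 0], 0], [[0, 0, 5], [0, 0, 0], 0], [[0, 0, 0], [0, 0, 0], 0], [[0, 0, 0], [0, 0, 0], 0]]'

```text
t: 36.15
eef_pos: [569.1, -40.4, 219.6]
tcp_rot: [3.139, 0.0, 1.609]
ft_force: [0.1, 0.1, -0.2]
opening: 0.005
grip_force: 0.0
```

```bash
python3 - <<'E'
from h import *
s=state(); print(s["eef_pos"],s["tcp_rot"])
ci=info("wrist"); a=read_camera("wrist"); np.savez("w10.npz",K=ci[0],T=ci[1]); cv2.imwrite("pics/w10.png",a)
b=read_camera("scene")
c=np.hstack([cv2.resize(a[:230],(400,180)),cv2.resize(b[60:280,240:440],(400,440))[:180]*0])
o=np.zeros((600,800,3),np.uint8); o[:180,:400]=c[:,:400]; o[:440,400:]=cv2.resize(b[60:280,240:440],(400,440)); 
o[180:552,:400]=cv2.resize(a[0:200,130:380],(400,320)).repeat(1,0)[:320] if False else 0
o[200:520,:400]=cv2.resize(a[0:200,130:380],(400,320)); cv2.imwrite("pics/f.png",o)
E
```

```text
[569.05268291 -40.39560972 219.63284966] [3.13894520e+00 2.70930223e-04 1.60884809e+00]
```

View pics/f.png

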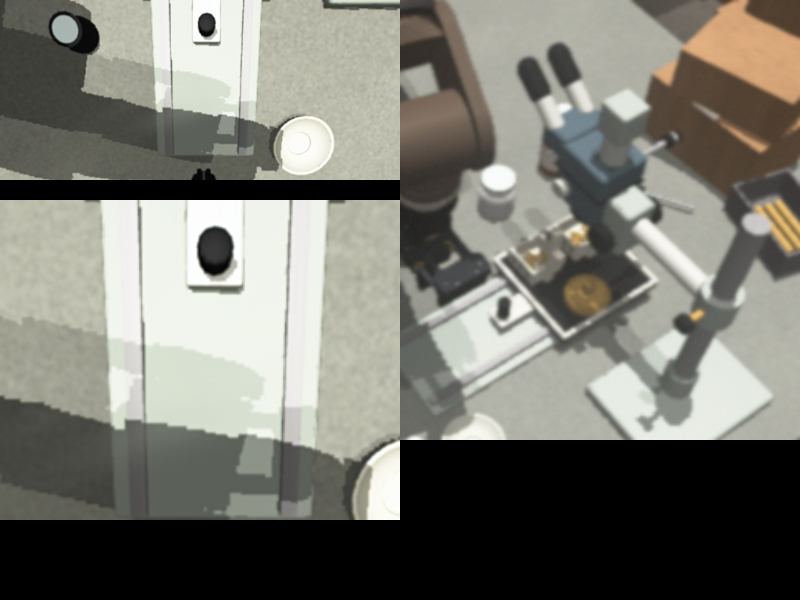

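The scene view shows both baskets upright and the disc flat on the stage, with the rod pulled out one click. One last check of the knob, then hand in.

```bash
python3 - <<'E'
from h import *
d=np.load("w10.npz"); print(plane("wrist",265,28,68,(d["K"],d["T"])))
s=state(); print(s["t"],s["ft_force"]); print(env.job_done())
E
```

```text
[568.91018738  98.10580082  68.        ]
36.25 [ 0.35151947 -0.2877774  -0.71957341]
the job is handed in; nothing more can be done
None
```

Job handed in at t = 36 s: both baskets and the gold disc are on the stage, the stage was pushed home until the end stop pushed back, and the beam-splitter rod is on its middle click; the hand-in gave no verdict.

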